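# Load the slide viewer and hold it in focus

### The job

Take the framed lantern slide out of its oak stand and slide it edgewise down into the upright slot of the viewer until it is fully home, lowering it all the way rather than letting it drop. Then set the brass focusing tube, nose first, into the viewer's sprung ring and press it down against the springs until the ring is nearly at the bottom of its travel; finish still gripping the tube and holding it pressed down, with the slide home. Leave the bottle, the tin carrier and the two spare slides where they are.

Things in the scene. Friction and masses are not known exactly. Their poses are not given: they have to be found in the camera images.
- slide: The framed lantern slide to load: oak frame with a glass pane, 90 mm wide (its x), 10 mm thick (its y), 100 mm tall (its z), about 0.12 kg. Origin at the centre of its underside. Side and bottom rails 14 mm, solid top rail 24 mm high (76 to 100 mm above the origin) to pinch across the thickness; the glass between is only 3 mm thick. It starts standing upright in the stand; either face may point either way in the viewer.
- stand: Low oak block 120 x 60 x 30 mm, fixed, in which the slide starts. Origin at the centre of its underside. Groove along its x, 98 mm long, 14 mm wide, its floor 10 mm above the ledge, open at the top 30 mm above the ledge.
- viewer: Fixed slide viewer on a grey-painted metal base 130 mm (its x) x 270 mm (its y) x 12 mm. Origin at the centre of its underside, on the ledge. The upright slide slot stands 70 mm from the origin to its -y side, the sprung ring 70 mm to its +y side, above a tilted mirror.
- slot_floor (a point): Centre of the floor of the viewer's slide slot, 12 mm above the ledge; axes as the viewer's. The slot runs along the viewer's x: 96 mm long and 14 mm wide inside, open at the top and, between the two grooved end posts, at its middle. The steel posts rise 45 mm above this point and carry flared lips about 11 mm higher. A slide fully home has its underside on this point with its width along the viewer's x.
- ring_top (a point): Centre of the upper face of the sprung brass ring (it moves with the ring); 93 mm above the ledge when the ring is up. Ring 88 mm outside, hole 46 mm across, 10 mm thick, guided by three posts whose heads stand 6 mm above it at 37 mm from the centre. One post lies to the viewer's +y of the centre, the others 120 degrees either side. Free space for the tube's nose below.
- ring (a joint): How far the sprung ring is pressed down, m: 0 up, 0.016 at its hard stop. The springs push up with about 6 N when up and about 17 N at the stop, so the tube's own weight does not move it.
- tube: Brass focusing tube, 94 mm tall, about 0.28 kg, standing on the ledge nose down, round about its z. Origin at the centre of its underside. From below: nose 40 mm across and 30 mm long (tapering to 32 mm over its last 7 mm); collar 56 mm across from 30 to 36 mm; grip barrel 42 mm across from 36 to 88 mm; above it a bevel to a flat top 36 mm across at 94 mm.
- tube_collar (a point): Point on the tube's axis at the underside of its collar, 30 mm above its origin. Seated, the collar rests on the ring and this point lies at ring_top.
- bottle: Bystander: cork-stoppered amber bottle, 60 mm across, 122 mm tall, standing. Origin at the centre of its underside.
- carrier: Bystander: black tin slide carrier lying flat, 106 x 150 x 14 mm. Origin at the centre of its underside.
- spare_a: Bystander: lower of two spare framed slides lying flat in a pile, 90 x 90 x 10 mm. Origin at the centre of its underside.
- spare_b: Bystander: upper spare slide, the same size, lying on the lower one. Origin at the centre of its underside.
Things that resemble listed ones, but are neither listed nor needed, are in the scene too. What is shaped like the tube but turquoise is not meant.

How it is judged (in metres and radians):
On the way, in this order (a step that is already met when the one before it is completed fails the run):
1. the slide stands fully home in the viewer's slot, let go (z of slide in the frame of slot_floor between -0.004 and 0.005 m and horizontal distance between slide and slot_floor below 0.008 m and angle between the x axis of slide and the x axis of viewer, either way round below 0.12 rad and angle between slide's own z axis and vertical below 0.15 rad and contact force between the fingers and slide below 0.1 N), for 0.2 s.
2. the tube sits in the ring, its collar on the ring, while the slide stays home (z of slide in the frame of slot_floor between -0.004 and 0.005 m and horizontal distance between slide and slot_floor below 0.008 m and angle between the x axis of slide and the x axis of viewer, either way round below 0.12 rad and angle between slide's own z axis and vertical below 0.15 rad and distance between tube_collar and ring_top below 0.007 m and angle between tube's own z axis and vertical below 0.12 rad), for 0.2 s.
At the end, for the whole second after the job is handed in: Slide home in the slot, untouched: within 5 mm of its floor, 8 mm of its centre, 0.12 rad of its line, 0.15 rad of upright. Tube collar on the ring within 7 mm, tilt under 0.12 rad. Ring held at least 12 mm of its 16 mm down, fingers on the tube with over 3 N (all of step 2 and contact force between the fingers and slide below 0.1 N and value of joint ring above 0.012 m and contact force between the fingers and tube above 3 N); the arm keeps its last pose, push and grip.
It fails at once if the amber bottle is disturbed (moved over 20 mm) (distance of bottle from where it was at the start of the episode above 0.02 m).
It fails at once if the tin carrier is disturbed (moved over 20 mm) (distance of carrier from where it was at the start of the episode above 0.02 m).
It fails at once if the lower spare slide is disturbed (moved over 20 mm) (distance of spare_a from where it was at the start of the episode above 0.02 m).
It fails at once if the upper spare slide is disturbed (moved over 20 mm) (distance of spare_b from where it was at the start of the episode above 0.02 m).
It fails at once if the slide is dropped into the viewer's slot (horizontal distance between slide and slot_floor below 0.012 m and z of slide in the frame of slot_floor below 0.08 m and linear speed of slide above 0.45 m/s and contact force between the fingers and slide below 0.1 N).
It also fails if it takes over 64 s, if anything falls off the work surface, if the arm or the gripper's body presses on something with over 40 N, if the wrist force passes 120 N, or if a joint passes its speed limit or range.

### The arm

A 6-joint arm with a two-finger parallel gripper is mounted at the origin on the work surface. World frame = base frame: x ahead of the robot, y to its left, z up, the work surface at z = 0. Lengths are in mm, angles in rad, forces in N, time in s.
With the tool pointing down it reaches from about 425 to 950 mm from the base axis. Payload 3.5 kg.
Tool frame: the origin (TCP) lies between the finger pads; the fingertips stand 11 mm ahead of it and the grasp point (between the pads) lies 8 mm behind it; z points along the fingers, y is the line along which they close (so a half turn about z gives the same grasp; the last joint's range is limited). The gripper opens to 85 mm and grips with 20 to 120 N. Pads are 22 mm wide; open, the fingers measure 114 mm over their backs; the gripper's body (76 mm by 85 mm) begins 54 mm behind the grasp point. The pads swing forward as they close: fully open they stand 13 mm farther back than shut.
Start: joints at [1.127, 0.286, 1.577, -0, 1.279, -0.15], TCP at [195.438, 646.073, 242.325] pointing down, gripper open.
Joint ranges: [-2.77, 2.77], [-0.9, 2.22], [0.21, 2.48], [-1.53, 4.67], [0.24, 2.81], [-2.84, 2.84]. Speed limits (rad/s): [2.79, 2.79, 3.14, 3.14, 3.14, 3.14].

### API

Orientations are given as a rotation vector (axis times angle).
In Python, from rig import bot, solver, telemetry, capture, camera_info gives the robot as it stands. The module is installed in compiled form; this text tells all that it offers. Calls block until the motion is done:
- bot.move_to(position, orientation): joint-space move of the TCP to a pose.
- bot.line_to(position, rot=None, rate=150, guard=None): straight line of the TCP; rot=None keeps the orientation; rate is the mean speed in mm/s. With guard (N) it stops when the force on the tool has changed by that much, and returns True; else False.
- bot.set_joints(angles): joint-space move.
- bot.gripper_open() and bot.grab(squeeze=None): open the fingers fully, or close them until they stop; squeeze is the grip in N (None keeps the last).
- bot.pause(seconds).
- solver.solve_ik(position, orientation): joint angles nearest the present ones, or None.
- telemetry.get_obs(): the state.
- capture(name): name is "side" or "top" or "wrist"; returns the picture (480x640x3 uint8, red, green, blue); there is no depth.
- camera_info(name): a dict with "mtx" (3x3 intrinsics, pixels), "k1" (the pictures are not rectified: a ray, as slopes to the right and down, at radius r is drawn at 1 + k1 r^2 times it, then the intrinsics apply), "R" (3x3) and "t" (3): a world point X has camera coordinates R X + t; the wrist camera has in their place "hand_eye" (4x4, takes a point from camera to tool coordinates, whose origin is the TCP and whose axes are the flange's). Camera axes: x right, y down, z forward; pixel columns grow to the right and rows downward; lengths in mm; the calibration is good to about 2 mm. A picture is of the moment at which its call begins: read the wrist's pose just before it. camera_info takes no time and is no camera call.
A pose or a line that the arm cannot do raises bot.IKError and nothing moves.
- bot.finish_job(): hands the job in; it is judged then, once.
The state is a dict: "time": time; "joint_pos": joint angles; "joint_velocities": joint speeds; "effort": joint torques, N m; "ee_pos": TCP position; "tool_rot": TCP orientation; "ft_force": force on the tool from outside, world axes, zero at the start; "wrist_torque": the same for the moment, N m; "width": finger opening in mm; "finger_force": force on a finger pad.
Only numpy, scipy, OpenCV 4.12 (cv2) and the standard library are available. Lean on these libraries where they do the work, as an engineer would, in place of code of your own. Each camera call takes 0.05 s, during which the arm holds its last target. There are 200 camera calls.

## Working session

There is one attempt and no reset: what is moved stays moved. The work goes in short steps, each a Python script; the robot and the scene stay as the last script left them, time stands still between calls to the robot, and variables do not carry over. Pictures are saved under pics/ and viewed, at most 10 in all, crops included, and the job is handed in when it is done.

```bash
mkdir -p pics
python3 - <<'E'
from rig import bot, solver, telemetry, capture, camera_info
import cv2, numpy as np
np.set_printoptions(precision=4,suppress=True)
for n in("top","side","wrist"):
    im=capture(n); cv2.imwrite(f"pics/{n}0.png",im[:,:,::-1]); np.save(f"pics/{n}0.npy",im)
    c=camera_info(n); print(n,c)
o=telemetry.get_obs(); print(o)
E
```

```text
top {'mtx': array([[478.89  ,   0.    , 320.295 ],
       [  0.    , 478.89  , 241.1137],
       [  0.    ,   0.    ,   1.    ]]), 'k1': 0.0211537098639738, 'R': array([[ 0.0213, -0.9997, -0.0096],
       [-0.9912, -0.0199, -0.1306],
       [ 0.1304,  0.0123, -0.9914]]), 't': array([  31.1069,  622.2394, 1022.4095])}
side {'mtx': array([[596.8428,   0.    , 325.233 ],
       [  0.    , 596.8428, 239.2047],
       [  0.    ,   0.    ,   1.    ]]), 'k1': -0.0009018185221993122, 'R': array([[-0.8882, -0.4595, -0.0025],
       [-0.3416,  0.6639, -0.6652],
       [ 0.3073, -0.59  , -0.7466]]), 't': array([ 567.2267,  261.0725, 1076.5668])}
wrist {'mtx': array([[385.8541,   0.    , 322.1416],
       [  0.    , 385.8541, 237.3501],
       [  0.    ,   0.    ,   1.    ]]), 'k1': -0.00994466256208857, 'hand_eye': array([[  -0.0001,   -0.9546,   -0.298 ,   75.1727],
       [   1.    ,   -0.0001,    0.0001,    0.0151],
       [  -0.0002,   -0.298 ,    0.9546, -131.5447],
       [   0.    ,    0.    ,    0.    ,    1.    ]])}
{'time': 0.15, 'joint_pos': array([ 1.127 ,  0.287 ,  1.5778, -0.0001,  1.2786, -0.15  ]), 'joint_velocities': array([ 0.    , -0.0028, -0.0047,  0.0003,  0.0021, -0.0008]), 'effort': array([  0.0008, -40.6606, -29.314 ,  -0.0001,   0.004 ,  -0.    ]), 'ee_pos': array([195.2324, 645.6293, 241.2112]), 'tool_rot': array([-0.4597, -3.1073,  0.0029]), 'ft_force': array([ 0.0344, -0.2546,  0.3476]), 'wrist_torque': array([-0.0296, -0.0319,  0.0167]), 'finger_force': 0.0, 'width': 85.54496885776956}
```

View pics/top0.png

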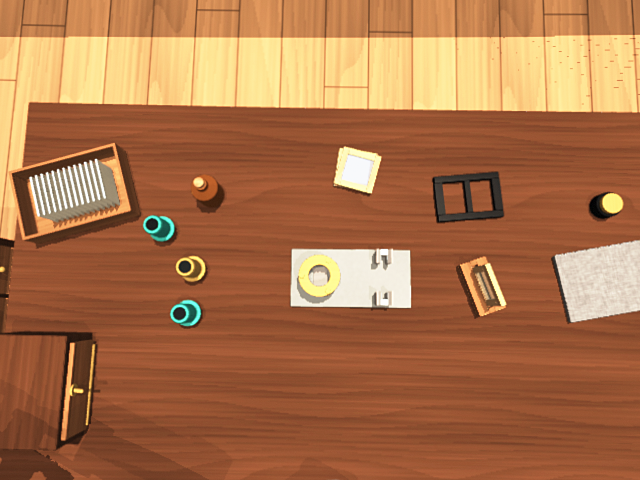

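View pics/side0.png

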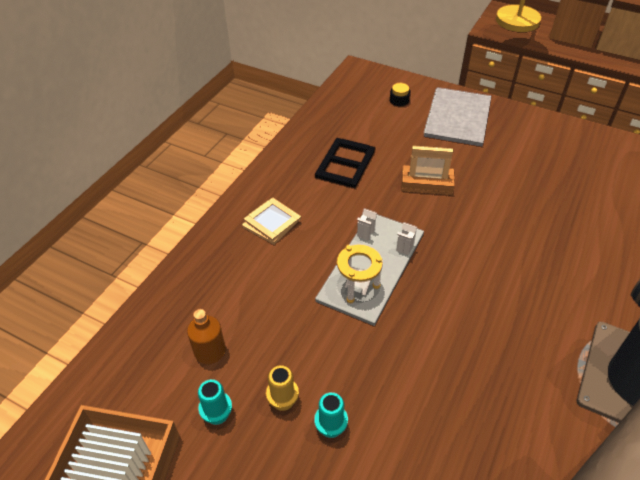

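The top view shows the brass tube at (190,268), with turquoise lookalikes at (158,228) and (185,313) and a black and brass jar at (606,205). The slide is in its stand at (482,287). The slotted posts are at (383,257) and (383,299), and the ring is at (319,276). The tray of slides at (75,190) and the pile at (357,170) aren't wanted. The side view agrees: tube (282,388), slide (431,163), ring (360,263).

Next I'll get coarse positions, then wrist close-ups.

```bash
cat > h.py <<'E'
from rig import bot, solver, telemetry, capture, camera_info
import cv2, numpy as np
from scipy.spatial.transform import Rotation as Ro
np.set_printoptions(precision=2,suppress=True)
def rays(c,px):
    px=np.asarray(px,float).reshape(-1,2); M=c["mtx"]
    d=(px-M[:2,2])/[M[0,0],M[1,1]]; u=d.copy()
    for _ in range(10): u=d/(1+c["k1"]*(u**2).sum(1,keepdims=True))
    return np.c_[u,np.ones(len(u))]
def onplane(c,px,z,pose=None):
    """world points of pixels on plane z"""
    if pose is None: R=c["R"].T; o=-R@c["t"]
    else:
        H=c["hand_eye"]; T=Ro.from_rotvec(pose[1]).as_matrix(); R=T@H[:3,:3]; o=T@H[:3,3]+pose[0]
    d=rays(c,px)@R.T
    return o+d*((z-o[2])/d[:,2])[:,None]
def down(yaw):
    """tool down; tool y at world angle yaw (about +90deg = world y)"""
    y=np.array([np.cos(yaw),np.sin(yaw),0]); z=np.array([0,0,-1.]); x=np.cross(y,z)
    return Ro.from_matrix(np.c_[x,y,z]).as_rotvec()
def shot(name,file):
    o=telemetry.get_obs(); im=capture(name); cv2.imwrite(f"pics/{file}.png",im[:,:,::-1])
    p=(o["ee_pos"],o["tool_rot"]); np.savez(f"pics/{file}.npz",im=im,p=p[0],r=p[1]); return im,p
def wr(file):
    d=np.load(f"pics/{file}.npz"); return d["im"],(d["p"],d["r"])
E
python3 - <<'E'
from h import *
t=camera_info("top")
print("slide",onplane(t,[[484,260],[501,306]],110))
print("slot",onplane(t,[[383,257],[383,299]],68))
print("ring",onplane(t,[[319,276]],93),"tube",onplane(t,[[184,267]],94))
print("base",onplane(t,[[291,249],[411,250],[411,308],[291,306]],12))
s=onplane(t,[[492,283]],110)[0]; q=onplane(t,[[383,278]],68)[0]
def go(p,rv):
    bot.move_to(p,rv)
print(Ro.from_rotvec(telemetry.get_obs()["tool_rot"]).as_matrix())
go([s[0],s[1],220],down(np.pi/2+.3)); shot("wrist","w_slide")
go([q[0],q[1],220],down(np.pi/2)); shot("wrist","w_slot")
print(telemetry.get_obs()["time"],telemetry.get_obs()["joint_pos"])
a=np.vstack([wr("w_slide")[0],wr("w_slot")[0]]); cv2.imwrite("pics/v1.png",cv2.resize(np.hstack([wr("w_slide")[0],wr("w_slot")[0]])[:,:,::-1],(800,300)))
E
```

```text
slide [[ 580.02 -293.68  110.  ]
 [ 487.23 -325.54  110.  ]]
slot [[586.16 -91.94  68.  ]
 [496.5  -92.28  68.  ]]
ring [[541.02  44.45  93.  ]] tube [[554.06 327.74  94.  ]]
base [[ 605.82  110.64   12.  ]
 [ 609.05 -161.99   12.  ]
 [ 478.67 -161.47   12.  ]
 [ 477.28  106.85   12.  ]]
[[-0.96  0.29 -0.  ]
 [ 0.29  0.96 -0.  ]
 [ 0.   -0.   -1.  ]]
4.65 [-0.35  0.03  1.91 -0.    1.2  -1.93]
```

View pics/v1.png

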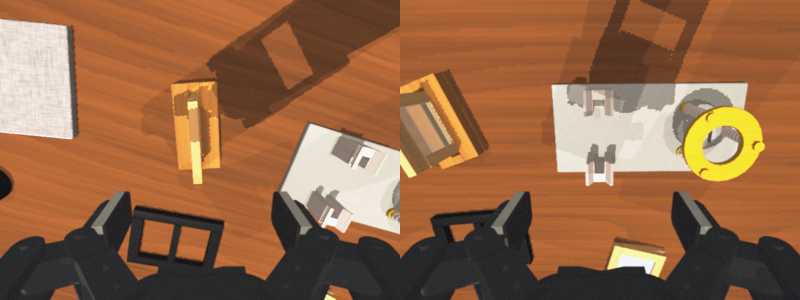

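Left half: the slide's top rail is the pale bar from about (386,200) to (396,366) in full-resolution pixels, standing in the orange stand. Right half: the slot posts are at about (398,200) and (398,330), and the ring is at (640,290). I'll zoom in on both.

Run:
```python
from h import *
a=wr("w_slide")[0][120:320,220:420]; b=wr("w_slot")[0][120:320,220:420]
cv2.imwrite("pics/v2.png",cv2.resize(np.hstack([a,b])[:,:,::-1],(800,400),interpolation=cv2.INTER_NEAREST))
```

```text
(no output)
```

View pics/v2.png

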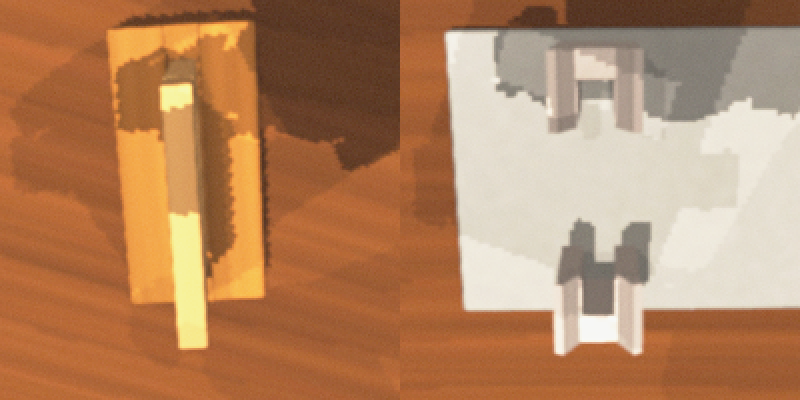

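Left crop: the slide's top face has full-resolution corners (300,162), (316.5,162), (323.5,293.5) and (309,294.5). Right crop: the post lips span (294–341,~143) and (297.5–341.5,~296), and the base's left corners are at (242.5,135) and (252,275).

Run:
```python
from h import *
c=camera_info("wrist")
im,p=wr("w_slide")
P=onplane(c,[[300,162],[316.5,162],[323.5,293.5],[309,294.5]],110,p); 
print("slide",P[:,:2],np.linalg.norm(np.roll(P,-1,0)-P,axis=1)); a=(P[0]+P[1])/2;b=(P[2]+P[3])/2
print("ctr",(a+b)/2,"yaw",np.arctan2(*(b-a)[[1,0]]))
im,p=wr("w_slot"); h=cv2.cvtColor(im,cv2.COLOR_RGB2HSV); m=(h[...,1]<75)
def edge(pts): 
    P=onplane(c,pts,12,p); v=cv2.fitLine(P[:,:2].astype(np.float32),cv2.DIST_HUBER,0,.01,.01).ravel(); 
    d=v[:2]*np.sign(v[np.argmax(abs(v[:2]))]); print(" dir",d,"pt",v[2:],"ang",np.arctan2(d[1],d[0])); return v
L=[[np.argmax(m[r,200:400])+199.5,r] for r in range(145,265)]
T=[[u,np.argmax(m[100:230,u])+99.5] for u in list(range(250,285))+list(range(400,530))]
B=[[u,300-np.argmax(m[300:200:-1,u])+.5] for u in list(range(262,290))+list(range(350,440))]
print("left");l=edge(L);print("top");t=edge(T);print("bot");b=edge(B)
# posts: outer lip corners
for z in (68,):
    print("lips",onplane(c,[[297.5,296],[341.5,296],[294,144],[341,144]],z,p)[:,:2])
# ring
y=((h[...,0]>22)&(h[...,0]<36)&(h[...,1]>150)&(h[...,2]>120)); y[:,:420]=0
cs=max(cv2.findContours(y.astype(np.uint8),0,1)[0],key=cv2.contourArea)
q=onplane(c,cs.reshape(-1,2),93,p)[:,:2].astype(np.float32); print("ring",cv2.minEnclosingCircle(q),cv2.fitEllipse(q))
```

```text
slide [[ 491.29 -335.84]
 [ 488.27 -326.1 ]
 [ 572.18 -295.44]
 [ 575.86 -304.74]] [10.2  89.34 10.   90.11]
ctr [ 531.9  -315.53  110.  ] yaw 0.35137964549228506
left
 dir [1.   0.01] pt [ 542.32 -161.01] ang 0.009617805
top
 dir [-0.01  1.  ] pt [478.46  -3.11] ang 1.5804884
bot
 dir [-0.01  1.  ] pt [608.52 -29.34] ang 1.579245
lips [[ 604.58 -112.82]
 [ 604.54  -77.21]
 [ 484.74 -113.12]
 [ 484.72  -79.43]]
ring ((543.377197265625, 45.40449523925781), 45.09727478027344) ((543.2869262695312, 43.515445709228516), (83.05567932128906, 84.04689025878906), 138.94192504882812)
```

Run:
```python
from h import *
r=down(np.pi/2+.351); s=np.array([531.9,-315.5])
bot.move_to([*s,160],r); bot.line_to([*s,92.5],rate=120)
print(telemetry.get_obs()["ee_pos"])
bot.grab(40); o=telemetry.get_obs(); print(o["ee_pos"],o["width"],o["finger_force"],o["ft_force"])
bot.line_to([*s,225],rate=120)
bot.move_to([544.4,-95.9,200],down(np.pi/2+.0095)); bot.pause(.3)
o=telemetry.get_obs(); print(o["ee_pos"],o["tool_rot"],o["width"],o["ft_force"],o["time"])
a,_=shot("wrist","w_held"); b,_=shot("side","s_held")
cv2.imwrite("pics/v3.png",cv2.resize(np.hstack([a[100:400,170:470],cv2.resize(b[130:280,310:460],(300,300))])[:,:,::-1],(800,400)))
```

```text
[ 532.5 -315.5   93.2]
[ 532.09 -315.65   92.77] 9.159043407060773 40.28217315673828 [ 0.39 -0.23  0.26]
[544.53 -96.96 200.06] [-0.01  3.14 -0.  ] 9.21127494871075 [-0.25  0.17 -0.7 ] 9.4083
```

View pics/v3.png

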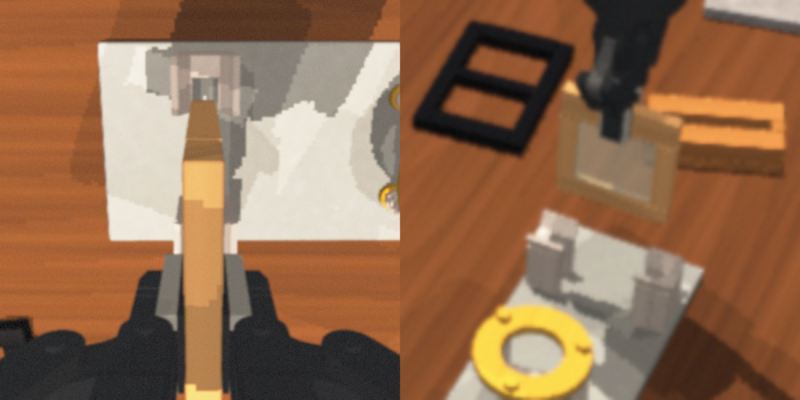

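The slide is gripped and upright. Its lower near end is at about (324,175) and lines up with the post gap centred at about (324,168). I'll check the end along its length, then lower it with a guard.

Run:
```python
from h import *
c=camera_info("wrist"); im,p=wr("w_held")
print("bottom near end",onplane(c,[[323.8,175]],117.5,p),"top near end",onplane(c,[[323,220]],217.5-10,p))
print("post gap",onplane(c,[[324,168]],57,p))
for _ in range(3): bot.pause(.1); print(telemetry.get_obs()["ee_pos"])
bot.line_to([544.4,-95.6,162],rate=100)
print(telemetry.get_obs()["ee_pos"],telemetry.get_obs()["ft_force"])
g=bot.line_to([544.4,-95.6,130],rate=40,guard=6); o=telemetry.get_obs(); print(g,o["ee_pos"],o["ft_force"],o["wrist_torque"])
if not g:
    g=bot.line_to([544.4,-95.6,94],rate=35,guard=6); o=telemetry.get_obs(); print(g,o["ee_pos"],o["ft_force"],o["wrist_torque"],o["time"])
```

```text
bottom near end [[500.02 -96.65 117.5 ]] top near end [[502.03 -97.27 207.5 ]]
post gap [[503.77 -96.23  57.  ]]
[544.42 -96.27 200.03]
[544.4  -96.04 200.  ]
[544.39 -95.91 200.01]
[544.32 -95.53 161.7 ] [ 0.41 -0.22 -1.37]
False [544.62 -95.67 130.26] [ 0.45 -0.51 -1.53] [ 0.01 -0.02 -0.04]
True [543.9  -95.5   94.71] [-0.02  0.38  4.94] [ 0.03 -0.01 -0.03] 12.2333
```

Run:
```python
from h import *
bot.gripper_open(); bot.line_to([544.4,-95.6,220],rate=200); a,_=shot("wrist","w_home"); b,_=shot("side","s_home")
bot.move_to([540,200,230],down(np.pi/2)); bot.move_to([552,326,220],down(np.pi/2)); bot.pause(.3); d,_=shot("wrist","w_tube"); print(telemetry.get_obs()["time"],_)
f=lambda i:cv2.resize(i,(400,300))
cv2.imwrite("pics/v4.png",np.vstack([np.hstack([f(a),f(b[130:310,310:550])]),np.hstack([f(d),f(d[90:330,160:480])])])[:,:,::-1])
```

```text
15.8917 (array([552.41, 324.81, 220.36]), array([0.  , 3.14, 0.  ]))
```

View pics/v4.png

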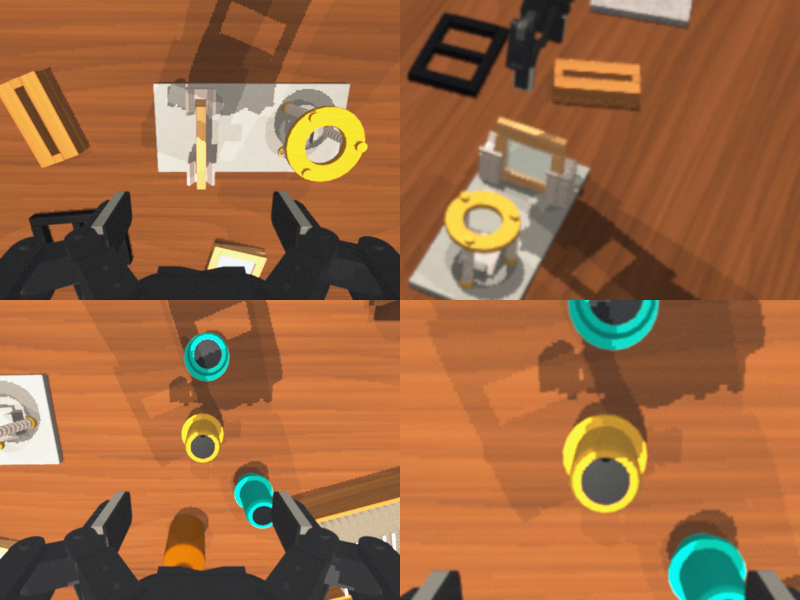

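The slide is home: its frame is between the posts at (200,145) in the top-left panel and upright in the top-right panel. The brass tube's dark top disc is at about (325,235) in the wrist picture. The turquoise ones are at (331,90) and (410,330), and the bottle is at (296,380). Next I'll measure the tube and its neighbours.

Run:
```python
from h import *
c=camera_info("wrist"); im,p=wr("w_tube"); h=cv2.cvtColor(im,cv2.COLOR_RGB2HSV)
def big(m,box):
    k=np.zeros(m.shape,np.uint8); y0,y1,x0,x1=box; k[y0:y1,x0:x1]=m[y0:y1,x0:x1]
    return max(cv2.findContours(k,0,1)[0],key=cv2.contourArea).reshape(-1,2)
q=onplane(c,big(h[...,2]<90,(190,265,290,365)),94,p)[:,:2].astype(np.float32); print("tube top",cv2.fitEllipse(q))
yel=(h[...,0]>20)&(h[...,0]<36)&(h[...,1]>150)&(h[...,2]>90)
k=big(yel,(150,280,270,380)); k2=k[k[:,1]<225]   # collar arc on robot side
q=onplane(c,k2,36,p)[:,:2].astype(np.float32); print("collar",cv2.minEnclosingCircle(q),q.min(0),q.max(0))
t=camera_info("top"); it=np.load("pics/top0.npy"); ht=cv2.cvtColor(it,cv2.COLOR_RGB2HSV)
tq=(ht[...,0]>80)&(ht[...,0]<95)&(ht[...,1]>120)
for b in((205,250,135,185),(290,335,160,210)):
    e=cv2.minEnclosingCircle(onplane(t,big(tq,b),36,None)[:,:2].astype(np.float32)); print("turq",e)
print("bottle top z122",onplane(t,[[200,183]],122),"ring from top", onplane(t,[[319,276]],93))
# ring hole and outer, fresh from w_home
im,p=wr("w_home"); h=cv2.cvtColor(im,cv2.COLOR_RGB2HSV)
yel=(h[...,0]>20)&(h[...,0]<36)&(h[...,1]>150)&(h[...,2]>120)
k=np.zeros(yel.shape,np.uint8); k[150:300,430:600]=yel[150:300,430:600]; k=cv2.morphologyEx(k,cv2.MORPH_OPEN,np.ones((3,3)))
cs,hi=cv2.findContours(k,cv2.RETR_CCOMP,1)
for a in cs:
    if cv2.contourArea(a)>800: print("ring contour",cv2.fitEllipse(onplane(c,a.reshape(-1,2),93,p)[:,:2].astype(np.float32)))
# slide home check
P=onplane(c,[[312,160],[328,160],[314,301],[330,301]],112,p); print(P[:,:2])
```

```text
tube top ((557.1676025390625, 327.0016174316406), (20.707172393798828, 25.826303482055664), 59.150604248046875)
collar ((563.5282592773438, 326.1562194824219), 20.37309455871582) [552.72 305.79] [564.1  346.52]
turq ((645.12158203125, 408.02362060546875), 35.7650146484375)
turq ((457.86328125, 335.6918640136719), 32.54602813720703)
bottle top z122 [[727.95 296.29 122.  ]] ring from top [[541.02  44.45  93.  ]]
ring contour ((543.2476196289062, 44.47610092163086), (83.35232543945312, 86.8156509399414), 170.7454071044922)
ring contour ((543.517333984375, 43.14949417114258), (46.95785903930664, 47.32516860961914), 107.77576446533203)
[[ 492.86 -101.97]
 [ 492.77  -92.22]
 [ 587.47 -100.44]
 [ 587.38  -89.54]]
```

Run:
```python
from h import *
c=camera_info("wrist"); im,p=wr("w_tube"); h=cv2.cvtColor(im,cv2.COLOR_RGB2HSV)
print(onplane(c,[[324,235.6]],94,p)[:,:2])
# brass silhouette: extremes
m=((h[...,0]>18)&(h[...,0]<36)&(h[...,1]>140)&(h[...,2]>70)).astype(np.uint8); m[:175]=0;m[280:]=0;m[:,:270]=0;m[:,380:]=0
m=cv2.morphologyEx(m,cv2.MORPH_OPEN,np.ones((3,3)))
for v in (190,200,210,220,230,240,250,256,260):
    u=np.flatnonzero(m[v]); print(v,u.min() if len(u) else 0,u.max() if len(u) else 0,end='; ')
cs,_=cv2.findContours(m,cv2.RETR_CCOMP,1)
for a in cs:
    A=cv2.contourArea(a)
    if A>200:
        q=onplane(c,a.reshape(-1,2),94,p)[:,:2].astype(np.float32); print("\n",A,a.reshape(-1,2).min(0),a.reshape(-1,2).max(0),cv2.fitEllipse(q))
```

```text
[[556.51 325.88]]
190 301 344; 200 293 353; 210 290 356; 220 291 356; 230 296 352; 240 297 350; 250 303 345; 256 311 337; 260 0 0; 
 3978.5 [290 182] [357 259] ((545.694580078125, 325.5598449707031), (44.83551025390625, 55.95231628417969), 91.6030502319336)

 1224.5 [304 215] [344 254] ((556.0386962890625, 325.8280334472656), (28.124300003051758, 28.36203956604004), 108.91778564453125)
```

Run:
```python
from h import *
r=down(np.pi/2); s=[556.0,325.8]
bot.move_to([*s,170],r); bot.line_to([*s,65],rate=120); print(telemetry.get_obs()["ee_pos"])
bot.grab(90); o=telemetry.get_obs(); print(o["ee_pos"],o["width"],o["finger_force"],o["ft_force"])
bot.line_to([*s,215],rate=130)
bot.move_to([543.4,43.9,200],down(np.pi/2+.0095)); bot.pause(.4)
o=telemetry.get_obs(); print(o["ee_pos"],o["width"],o["ft_force"],o["time"])
a,_=shot("wrist","w_held2"); b,_=shot("side","s_held2")
cv2.imwrite("pics/v5.png",cv2.resize(np.hstack([a[100:340,200:440],cv2.resize(b[170:320,280:430],(240,240))])[:,:,::-1],(800,400)))
```

```text
[556.85 326.18  66.21]
[556.75 326.12  66.05] 40.372616125195385 91.25222993083298 [0.6  0.21 3.63]
[543.48  44.46 199.98] 39.85125165692503 [ 0.39 -0.58 -3.23] 20.5083
```

View pics/v5.png

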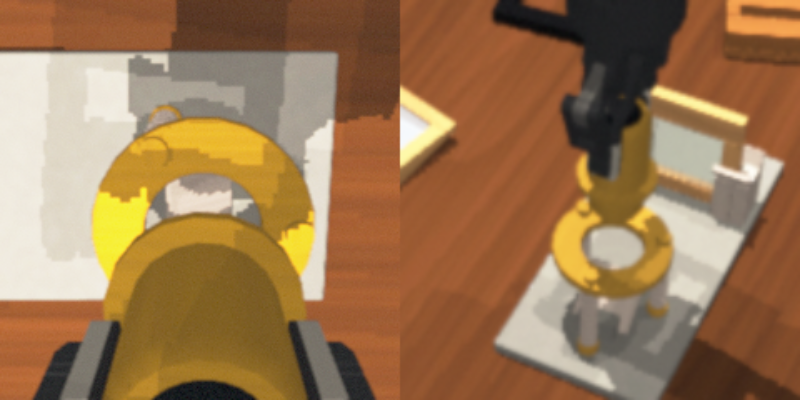

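The tube is held upright, with its collar at about (203,270) in the left panel and centred across the ring hole at (203,205). I'll lower it with a guard.

Run:
```python
from h import *
x,y=543.4,43.9
bot.line_to([x,y,174],rate=100); bot.pause(.2); f0=telemetry.get_obs()["ft_force"]
g=bot.line_to([x,y,136],rate=40,guard=4); o=telemetry.get_obs(); print(g,o["ee_pos"],o["ft_force"]-f0,o["wrist_torque"])
if not g:
    g=bot.line_to([x,y,122],rate=20,guard=4); o=telemetry.get_obs(); print(g,o["ee_pos"],o["ft_force"]-f0,o["wrist_torque"],o["time"])
```

```text
False [543.7   43.87 136.38] [ 0.16 -0.41  0.61] [-0.04  0.05  0.01]
True [543.59  43.88 127.89] [-0.59  0.16  7.65] [-0.05  0.04  0.  ] 22.8
```

The collar met the ring at 127.9, as expected. Now I'll press down about 14 mm.

Run:
```python
from h import *
x,y=543.4,43.9
bot.pause(.4)
for z in (122,117,114.2):
    bot.line_to([x,y,z],rate=20); bot.pause(.3); o=telemetry.get_obs(); print(z,o["ee_pos"],o["ft_force"],o["width"],o["finger_force"])
print(o["time"]); a,_=shot("wrist","w_end"); b,_=shot("side","s_end")
cv2.imwrite("pics/v6.png",cv2.resize(np.hstack([a[100:340,120:440],cv2.resize(b[170:320,280:480],(320,240))])[:,:,::-1],(800,300)))
```

```text
122 [543.62  43.88 122.95] [-0.98  0.11  8.29] 40.38550465905174 91.83134936727583
117 [543.68  43.87 118.64] [-1.81  0.4  11.27] 39.95759933406747 92.01841372065246
114.2 [543.69  43.92 116.17] [-3.3   0.45 13.03] 39.92322851015804 92.1781793050468
25.175
```

View pics/v6.png

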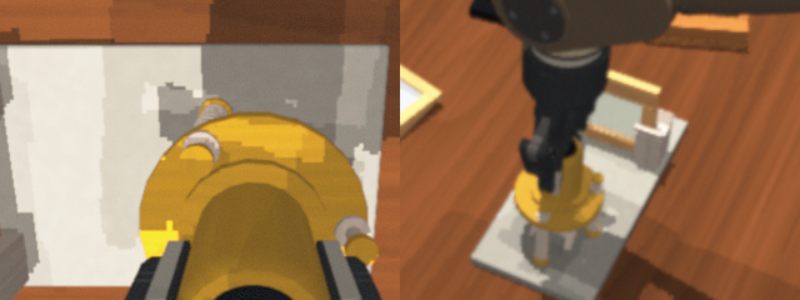

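The ring is down and the tube sits on it, with the post shafts now showing at (205,115) and (350,230); the slide is still home. The arm gave about 2 mm, so I'll push a little further and finish.

Run:
```python
from h import *
for z in (113,112,111.2):
    bot.line_to([543.4,43.9,z],rate=20); bot.pause(.4); o=telemetry.get_obs(); print(z,o["ee_pos"],o["ft_force"],o["finger_force"])
    if o["ee_pos"][2]<114.3 or o["ft_force"][2]>22: break
print(o["time"],bot.finish_job())
```

```text
113 [543.7   43.9  115.14] [-3.68  0.73 13.01] 92.23595771938562
112 [543.71  43.89 114.23] [-4.21  0.57 14.02] 92.29399845935404
the job is handed in; nothing more can be done
26.575 None
```

I handed the job in at 26.6 s with the slide home in the slot and let go, and the brass tube still gripped at 92 N. The ring is an estimated 14 mm down, from the tool height and push force. No verdict came back.

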